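# Nip up a filter holder bolt by bolt

## Robot

A 6-joint arm with a two-finger parallel gripper is mounted at the origin on the work surface. World frame = base frame: x ahead of the robot, y to its left, z up, the work surface at z = 0. Lengths are in mm, angles in rad, forces in N, time in s.
With the tool pointing down it reaches from about 350 to 875 mm from the base axis. Payload 4.2 kg.
Tool frame: the origin (TCP) lies between the finger pads; the fingertips stand 25 mm ahead of it and the grasp point (between the pads) lies 6 mm ahead of it; z points along the fingers, y is the line along which they close (so a half turn about z gives the same grasp; the last joint's range is limited). The gripper opens to 85 mm and grips with 20 to 120 N. Pads are 22 mm wide; open, the fingers measure 114 mm over their backs; the gripper's body (76 mm by 85 mm) begins 54 mm behind the grasp point. The pads swing forward as they close: fully open they stand 13 mm farther back than shut.
Start: joints at [1.526, 0.385, 0.008, 0, -1.194, -0.259], TCP at [186.935, 596.368, 256.312] pointing down, gripper open.
Joint ranges: [-3.14, 3.14], [-1.21, 2.06], [-1.07, 1.41], [-3.16, 2.05], [-2.99, -0.16], [-3.1, 3.1]. Speed limits (rad/s): [2.79, 2.79, 3.14, 3.14, 3.14, 3.14].

## Interface

Orientations are given as a unit quaternion [x, y, z, w].
In Python, from bench import arm gives the robot as it stands.
- The arm moves only by the shell command python3 -m pendant 'ROWS'. ROWS is JSON, a list of rows, each a list of 7 numbers: the shift along the tool's x, y, z in m, then the turn, a rotation vector about the tool's x, y, z in degrees, then the finger opening in m, from 0 to 0.0854. In form: [[x, y, z, wx, wy, wz, fingers], ...]. A call has 1 to 12 rows; each row shifts and turns the commanded pose from where the row before left it, along the tool's axes as they then stand; what a row does not reach is not made up. A row lasts 1/10 s, in which the tool goes at most 50 mm and 8.59 degrees, less where a joint would pass 70% of its speed; a pose out of reach is approached as far as the arm can. A call is refused whole if a number of a shift passes 0.05 or a number of a turn 8.59, either way. A call with a gripper value outside its range is refused whole. The fingers move at their own pace and stop on an object; the grip force is fixed at half the most. Time passes only in rows, so rows that do not move let the fingers close. It gives the time, the measured TCP pose, the force, the opening and the grip force at its end, in the units of the state.
- arm.read_state(): the state, without advancing time (a new reading comes with each control period).
- arm.get_image(name): name is "scene" or "top" or "wrist"; returns a dict with "image" (480x640x3 uint8, red, green, blue), "fx", "fy", "cx", "cy" (pixels), "xyz" and "rotation" of the camera in the world. Camera axes: x right, y down, z forward; pixel columns grow to the right and rows downward; lengths in mm; the calibration is good to about 2 mm. A picture is of the moment at which its call begins. There is no depth.
- arm.job_done(): hands the job in; it is judged then, once.
The state is a dict: "clock": time; "joints": joint angles; "joint_vel": joint speeds; "joint_efforts": joint torques, N m; "position": TCP position; "ee_rot": TCP orientation; "contact_force": force on the tool from outside, world axes, zero at the start; "wrist_torque": the same for the moment, N m; "gripper_width": finger opening in mm; "grasp_force": force on a finger pad.
Only numpy, scipy, OpenCV 4.12 (cv2) and the standard library are available. Lean on these libraries where they do the work, as an engineer would, in place of code of your own. Each camera call takes 0.05 s, during which the arm holds its last target. There are 200 camera calls.

## Task

Snug down the lid of the round steel filter holder with the orange-handled socket key, turning bolts clockwise and going clockwise around the rim: first the red-collared bolt by one quarter turn, then the yellow-collared one by two quarter turns; the blue one is tight already, so do not turn it. Feel the socket down over each head gently and never force or lean on it, turn the bolts only with the key, and leave the other things on the bench alone. Then stand the key back in its grey stand and let go.

Things in the scene. Friction and masses are not known exactly. Their poses are not given: they have to be found in the camera images.
- holder: Round steel filter holder, 180 mm across, fixed; origin at bench level under its middle, z up. Lid top is 80 mm up, brass nozzle in its middle up to 98 mm. Three upright square bolt heads stand on the lid, each in a coloured collar. Each stands firm but up to 3.8 mm off its nominal place radially and tangentially (not measured: feel or see it).
- bolt_red (a joint): Angle (rad) of the red-collared bolt, growing clockwise seen from above, 1.571 a quarter turn; starts within 0.08 of 0, where two flats face the lid's middle squarely. Nominal place: 68 mm from the lid's middle, 0 degrees (anticlockwise from above) from the holder's x axis. Heads: 12 mm across flats, 16 mm tall from the lid: straight for 9 mm, then tapering to a 4 mm square flat top.
- bolt_yellow (a joint): Angle (rad) of the yellow-collared bolt, growing clockwise seen from above, 1.571 a quarter turn; starts within 0.08 of 0, where two flats face the lid's middle squarely. Nominal place: 68 mm from the lid's middle, -120 degrees (anticlockwise from above) from the holder's x axis. Two quarters: 3.142. Its wanted turn may be made in one go or by lifting the key and seating it again.
- bolt_blue (a joint): Angle (rad) of the blue-collared bolt, growing clockwise seen from above, 1.571 a quarter turn; starts within 0.08 of 0, where two flats face the lid's middle squarely. Nominal place: 68 mm from the lid's middle, 120 degrees (anticlockwise from above) from the holder's x axis. Not to be turned. Every bolt keeps its angle when let go and resists turning with about 0.05 N m.
- key: Socket key, 76 mm tall, about 140 g, upright in the stand. Origin at the centre of its lower end, z up. Lower end: steel block 22 mm square, 21 mm tall, with a square socket open downward, 13.6 mm wide, 14 mm deep, flats along the key's x and y. On a bolt head: 0.8 mm clearance all round, 0.13 rad play either way. Seated, the socket floor rests on the head's top, the lower end 2 mm above the lid.
- key_grip (a point): Point on the key's axis 66 mm above its lower end, in the orange handle: a bar 56 mm along the key's x, 12 mm thick along y, from 46 to 76 mm above the lower end, on a 14 mm shaft. Axes as the key's.
- stand: Grey plastic stand fixed to the bench: a 70 mm square foot with a square pocket in its middle, 28 mm wide inside, walls 6 mm thick, top edge 30 mm above the bench. Origin at bench level under the pocket's middle; pocket walls along its x and y. The key stands on the pocket floor with its lower end 10 mm above the bench.
- jar_a: Bystander, to be left alone: white jar with a black cap, 60 mm across, 100 mm tall; origin under its middle
- jar_b: Bystander, to be left alone: amber jar with a black cap, 52 mm across, 90 mm tall; origin under its middle
- wash_bottle: Bystander, to be left alone: white wash bottle with a red cap and bent red spout, 72 mm across, about 215 mm tall; origin under its middle
- beaker: Bystander, to be left alone: clear beaker, 66 mm across, 85 mm tall; origin under its middle
- carton: Bystander, to be left alone: yellow carton 90 x 70 x 60 mm; origin under its middle
- spare_ring: Bystander, to be left alone: flat blue spare gasket ring, 90 mm across, 6 mm thick; origin under its middle
- driver: Bystander, to be left alone: screwdriver lying on the bench; origin under its middle
Mind the look-alikes: they are no part of the job. Of the things that look like the key, the smaller one is meant. What is shaped like the holder but purple is not meant.

How it is judged:
By the outcome, as a careful person would: the job done as asked, in the order asked, and still so for the second after the job is handed in, with the robot touching nothing.
It also fails if it takes over 72 s, if anything falls off the work surface, if the arm or the gripper's body presses on something with over 40 N, if the wrist force passes 120 N, or if a joint passes its speed limit or range.

## Working session

There is one attempt and no reset: what is moved stays moved. The work goes in short steps, Python scripts to look and compute and a shell command to move; the robot and the scene stay as the last step left them, time stands still between calls to the robot, and variables do not carry over. Pictures are saved under pics/ and viewed, at most 10 in all, crops included, and the job is handed in when it is done.

```bash
ls; mkdir -p pics; python3 - <<'E'
from bench import arm
import cv2, json, numpy as np
for n in ["scene","top"]:
    d=arm.get_image(n); cv2.imwrite(f"pics/{n}0.png",d["image"][:,:,::-1])
    print(n,d["fx"],d["fy"],d["cx"],d["cy"],np.round(d["xyz"],1),np.round(d["rotation"],4).tolist())
print(arm.read_state())
E
```

```text
pics
scene 545.0421396258653 545.0421396258653 318.8380139074147 239.34692914743556 [1325.1  331.9  656.9] [0.4937, 0.7315, -0.3897, -0.2632]
top 611.5560126678128 611.5560126678128 318.5164524698864 242.6641619306484 [ 472.2  -17.  1550.5] [-0.6985, 0.7153, -0.0085, 0.0202]
{'clock': 0.1, 'joints': array([ 1.52556408e+00,  3.85487485e-01,  6.76290482e-03, -3.80770866e-04,
       -1.19397926e+00, -2.58599959e-01]), 'joint_vel': array([-0.00138568, -0.00275066,  0.00230403,  0.00096269,  0.00031528,
        0.00139979]), 'joint_efforts': array([-2.36867972e-04, -3.93321061e+01,  1.88930118e+01,  4.19794232e+00,
       -2.59807217e-03,  3.82926544e-06]), 'position': array([186.84091655, 595.93702731, 255.33439747]), 'ee_rot': array([ 9.88471830e-01, -1.51401785e-01, -7.43975154e-05,  9.67177927e-04]), 'contact_force': array([-0.20394899, -0.4341694 , -0.30076279]), 'wrist_torque': array([-0.03293651, -0.00333861, -0.02321288]), 'grasp_force': 0.0, 'gripper_width': 85.48347385226636}
```

View pics/top0.png

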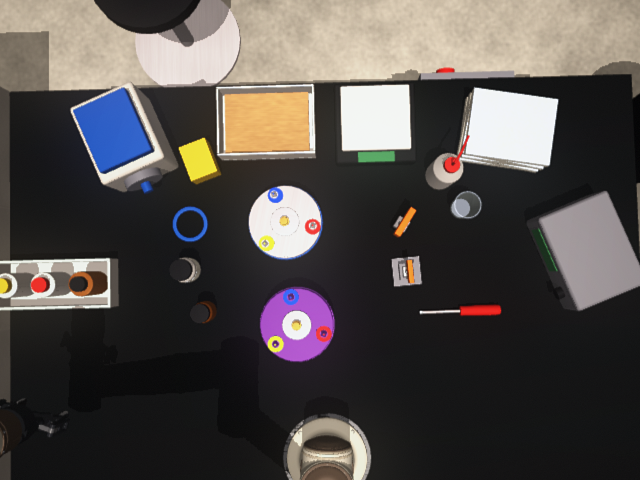

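View pics/scene0.png

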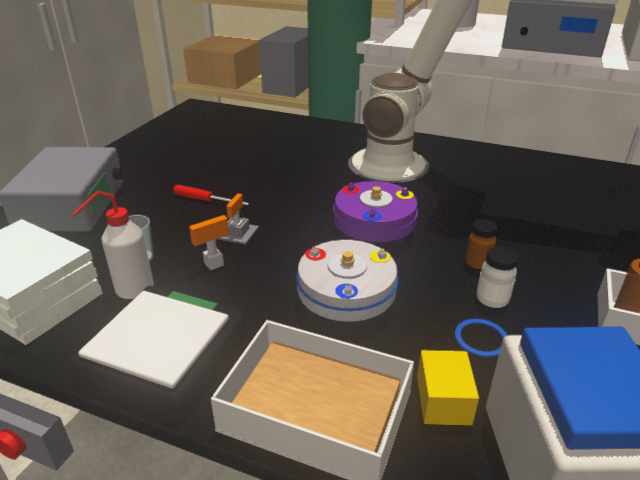

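The top view shows the white holder at (285,221), with red, yellow and blue collars at (312,226), (267,243) and (275,195). The small key is in the grey stand at (406,270). The large free-standing key at (404,221) and the purple holder are look-alikes.

```bash
cat > h.py <<'E'
import cv2, numpy as np
from scipy.spatial.transform import Rotation as R
from bench import arm
def grab(n,save=None):
    d=arm.get_image(n)
    if save: cv2.imwrite(f"pics/{save}.png",d["image"][:,:,::-1])
    d["hsv"]=cv2.cvtColor(d["image"],cv2.COLOR_RGB2HSV); return d
def ray(d,uv):
    uv=np.atleast_2d(uv).astype(float)
    v=np.c_[(uv[:,0]-d["cx"])/d["fx"],(uv[:,1]-d["cy"])/d["fy"],np.ones(len(uv))]
    q=np.asarray(d["rotation"]); r=R.from_matrix(q) if q.shape==(3,3) else R.from_quat(q)
    return r.apply(v)
def onplane(d,uv,z):
    v=ray(d,uv); c=np.asarray(d["xyz"]); return c+v*((z-c[2])/v[:,2])[:,None]
def proj(d,p):
    q=np.asarray(d["rotation"]); v=R.from_quat(q).inv().apply(np.atleast_2d(p)-d["xyz"])
    return np.c_[d["fx"]*v[:,0]/v[:,2]+d["cx"],d["fy"]*v[:,1]/v[:,2]+d["cy"]]
HUES=dict(red=[(0,6),(174,180)],yellow=[(26,34)],blue=[(105,125)],orange=[(8,20)])
def mask(d,c,smin=130,vmin=60):
    m=0
    for a,b in HUES[c]: m=m|cv2.inRange(d["hsv"],(a,smin,vmin),(b,255,255))
    return m
def blobs(m,amin=15):
    cs,_=cv2.findContours(m,cv2.RETR_EXTERNAL,cv2.CHAIN_APPROX_NONE)
    return sorted([c[:,0,:] for c in cs if cv2.contourArea(c)>=amin],key=lambda c:-cv2.contourArea(c))
E
python3 - <<'E'
from h import *
d=grab("top")
for c,z in [("red",82),("yellow",82),("blue",82)]:
    for b in blobs(mask(d,c)):
        (e,ax,an)=cv2.fitEllipse(b) if len(b)>5 else (b.mean(0),0,0)
        if 230<e[0]<340 and 170<e[1]<380: print(c,np.round(e,1),np.round(ax,1),onplane(d,e,z).round(1))
for b in blobs(mask(d,"orange"),10):
    r=cv2.minAreaRect(b)
    if 380<r[0][0]<430: 
        P=onplane(d,cv2.boxPoints(r),86); print("orange",np.round(r[0],1),P[:,:2].round(1).tolist(),P.mean(0).round(1))
# lid
m=cv2.inRange(d["hsv"],(0,0,110),(180,90,255)); 
for b in blobs(m,1500):
    e,ax,an=cv2.fitEllipse(b)
    if 250<e[0]<320 and 190<e[1]<260: print("lid",np.round(e,1),np.round(ax,1),onplane(d,e,80).round(1))
# stand foot
m=cv2.inRange(d["hsv"],(0,0,60),(180,60,255))[240:300,380:435]
for b in blobs(m,100):
    r=cv2.minAreaRect(b+np.array([380,240],np.int32)); P=onplane(d,cv2.boxPoints(r),5); print("foot",np.round(r[0],1),P[:,:2].round(1).tolist(),P.mean(0).round(1))
cv2.imwrite("pics/c1.png",cv2.resize(d["image"][160:320,230:440,::-1],None,fx=3.5,fy=3.5,interpolation=cv2.INTER_CUBIC))
E
```

```text
red [323.4 333.5] [14.2 14.6] [[3.15e+02 1.00e-01 8.20e+01]]
red [312.2 226.3] [13.8 14.6] [[572.2  20.9  82. ]]
yellow [275.  343.7] [14.5 15.3] [[293.2 116.4  82. ]]
yellow [266.1 242.9] [14.1 14.4] [[534.7 132.9  82. ]]
yellow [296.4 326.4] [4.2 7.1] [[333.3  64.1  82. ]]
blue [290.4 296.6] [15.  15.4] [[404.6  77.1  82. ]]
blue [274.9 194.7] [14.  14.9] [[650.6 109.1  82. ]]
blue [286.1 223.1] [70.2 73. ] [[581.3  83.6  82. ]]
orange [404.5 221.8] [[549.1, -170.1], [616.2, -214.9], [605.3, -231.1], [538.3, -186.2]] [ 577.2 -200.6   86. ]
orange [409.7 271. ] [[485.4, -200.3], [486.4, -215.2], [433.0, -218.4], [432.0, -203.6]] [ 459.2 -209.4   86. ]
lid [283.6 222.6] [68.1 71.9] [[582.9  89.6  80. ]]
foot [406.2 271.1] [[491.4, -172.3], [497.0, -245.0], [425.4, -250.0], [419.8, -177.4]] [ 458.4 -211.2    5. ]
```

View pics/c1.png

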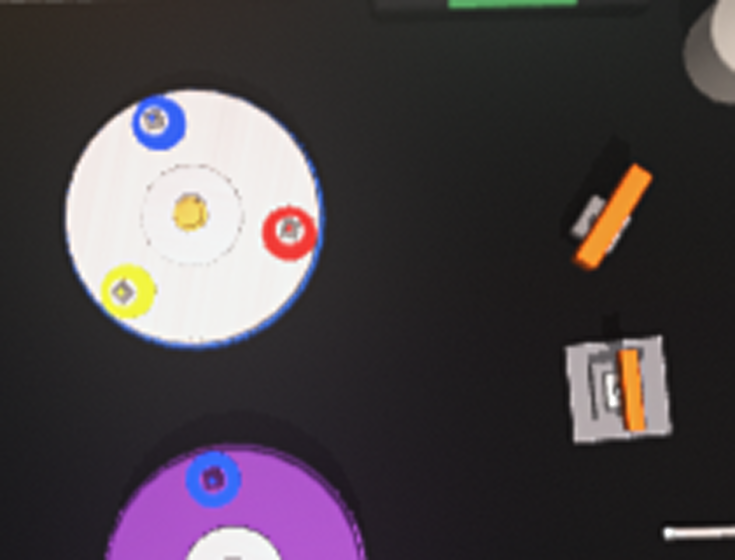

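The crop confirms the small key's handle in its stand at (631,388) in crop pixels. The bolt heads are at (290,228), (122,291) and (155,119). I'll move over the holder to measure the heads with the wrist camera.

```bash
python3 -m pendant '[[0,0,0,0,0,-5.8,0.085],[0,0,0,0,0,-5.8,0.085],[0,0,0,0,0,-5.8,0.085],[0.028,0.04,0,0,0,0,0.085],[0.028,0.04,0,0,0,0,0.085],[0.028,0.04,0,0,0,0,0.085],[0.028,0.04,0,0,0,0,0.085],[0.028,0.04,0,0,0,0,0.085],[0.028,0.04,0,0,0,0,0.085],[0.028,0.04,0,0,0,0,0.085],[0.028,0.04,0,0,0,0,0.085],[0.028,0.04,0,0,0,0,0.085]]'
python3 - <<'E'
from h import *
d=grab("wrist"); s=arm.read_state()
print(s["position"],s["ee_rot"],np.degrees(s["joints"]).round(1)); 
r=R.from_quat(s["ee_rot"]); print("cam in tool",r.inv().apply(np.array(d["xyz"])-s["position"]), (r.inv()*R.from_quat(d["rotation"])).as_matrix().round(3), d["fx"])
print("lid centre px", proj(d,[585.8,87.6,80]))
E
```

```text
clock: 1.35
position: [439.5, 234.5, 256.4]
ee_rot: [1.0, 0.0, 0.0, -0.0]
contact_force: [0.8, 1.0, 0.7]
gripper_width: 84.6
grasp_force: 0.0
[441.86208386 229.80115148 256.20551391] [ 9.99995407e-01 -2.78595118e-03 -1.80717970e-04  1.17960653e-03] [ 46.2   9.7 -16.9   0.1 -63.5  43.4]
cam in tool [  75.98438066   -5.65223863 -118.13012994] [[ 0.006 -0.952 -0.305]
 [ 1.     0.007 -0.002]
 [ 0.004 -0.305  0.952]] 354.4490022763986
lid centre px [[518.112589    28.00861777]]
```

```bash
python3 -m pendant '[[0.02,0.037,0.0165,0,0,0,0.085],[0.02,0.037,0.0165,0,0,0,0.085],[0.02,0.037,0.0165,0,0,0,0.085],[0.02,0.037,0.0165,0,0,0,0.085],[0,0,0,0,0,0,0.085],[0,0,0,0,0,0,0.085],[0,0,0,0,0,0,0.085]]'
cat > heads.py <<'E'
from h import *
import sys
d=grab("wrist",sys.argv[1]); t=grab("top")
s=arm.read_state(); print("tcp",s["position"].round(1), s["ee_rot"].round(4))
for c in ["red","yellow","blue"]:
  for n,D in (("wrist",d),("top",t)):
    for b in blobs(mask(D,c),60):
        if len(b)<6: continue
        e,ax,an=cv2.fitEllipse(b); P=onplane(D,e,82)[0]
        if max(ax)/min(ax)<1.6 and max(ax)<80 and 45<np.hypot(*(P[:2]-[585.8,87.6]))<90: print(n,c,np.round(e,1),np.round(ax,1),P.round(1))
C=np.array([585.8,87.6,96])
u0,v0=proj(d,C)[0]; x,y=int(u0),int(v0); print("centre px",u0,v0)
ys,xs=slice(max(0,y-150),y+150),slice(max(0,x-200),x+200)
cv2.imwrite(f"pics/{sys.argv[1]}c.png",cv2.resize(d["image"][ys,xs,::-1],None,fx=2,fy=2,interpolation=cv2.INTER_CUBIC)); print("crop origin",xs.start,ys.start)
E
python3 heads.py w1
```

```text
clock: 2.1
position: [518.9, 88.9, 190.6]
ee_rot: [1.0, 0.0, 0.0, -0.0]
contact_force: [-0.3, -0.5, 0.1]
gripper_width: 85.1
grasp_force: 0.0
tcp [518.8  89.4 191. ] [ 1.e+00  8.e-04  6.e-04 -3.e-04]
wrist red [424.3 163.6] [57.2 62.2] [574.6  21.8  82. ]
top red [312.  226.2] [14.2 14.8] [572.3  21.3  82. ]
wrist yellow [250.7 221.7] [47.8 54.1] [536.7 132.9  82. ]
wrist blue [281.5  26.2] [61.6 65.9] [650.5 109.3  82. ]
top blue [275.  194.8] [14.1 14.8] [650.5 108.9  82. ]
centre px 319.7689254202901 146.2959615483275
crop origin 119 0
```

View pics/w1c.png

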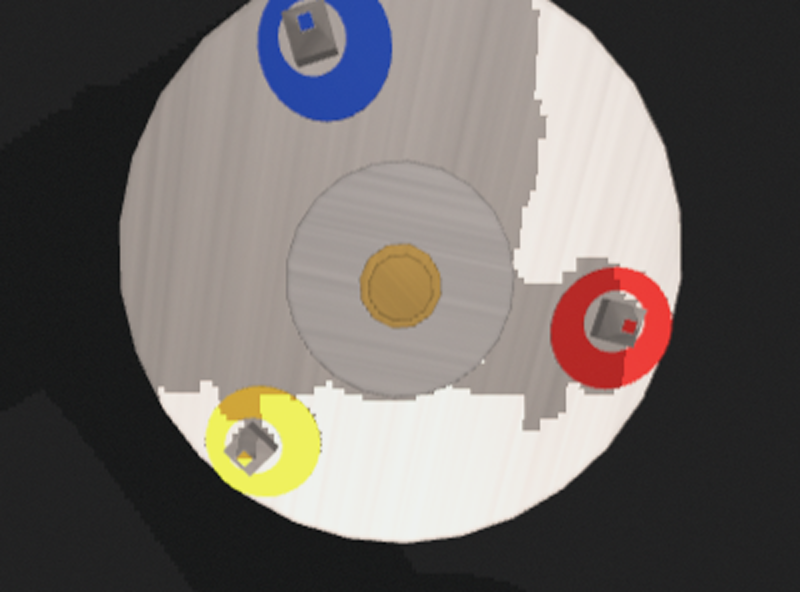

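The wrist view shows each head's 4 mm top carrying its collar colour. In the crop, red is at (629,326), yellow at (246,456) and blue at (306,22). I'll localise these on z=96.

```bash
cat > tops.py <<'E'
from h import *
def tops(d,verbose=True):
    out={}
    for c in ["red","yellow","blue"]:
        n,l,st,ce=cv2.connectedComponentsWithStats(mask(d,c,100,50))
        big=[i for i in range(1,n) if st[i,4]>500 and 45<np.hypot(*(onplane(d,ce[i],82)[0,:2]-[585.8,87.6]))<90]
        if not big: continue
        bx=st[big[0]]
        for i in range(1,n):
            if 6<=st[i,4]<200 and bx[0]<ce[i][0]<bx[0]+bx[2] and bx[1]<ce[i][1]<bx[1]+bx[3]:
                P=onplane(d,ce[i],96)[0]; out[c]=P; print(c,st[i,4],ce[i].round(1),P.round(1))
    return out
if __name__=="__main__":
    d=grab("wrist"); o=tops(d)
    # lid circle: fit at z=80 from bright/grey low-saturation pixels
    v=cv2.inRange(d["hsv"],(0,0,80),(180,255,255)); b=blobs(v,5000)[0]
    b=b[(b[:,1]>2)]; P=onplane(d,b,80)[:,:2]
    for _ in range(5):
        A=np.c_[2*P,np.ones(len(P))]; k=np.linalg.lstsq(A,(P**2).sum(1),rcond=None)[0]; rr=np.hypot(*(P-k[:2]).T); r=np.sqrt(k[2]+k[:2]@k[:2]); P=P[abs(rr-r)<max(2,1.5*np.std(rr-r))]
    print("lid",k[:2],r,len(P))
    # head outlines: edges directions from grey head patch vs hole (print angles by eye points)
    for c,p in dict(red_far=[(595,340),(601,298)],red_side=[(595,340),(634,349)],yel=[(250,475),(277,448)],yel2=[(250,475),(226,450)],blu=[(299,66),(337,55)]).items():
        q=onplane(d,np.array(p)/2+[119,0],89 if 'far' not in c else 89); w=q[1]-q[0]; print(c,q[:,:2].round(1).tolist(),np.degrees(np.arctan2(w[1],w[0])).round(1))
E
python3 tops.py
```

```text
red 44 [434.1 163. ] [576.4  20.8  96. ]
yellow 15 [241.8 229.9] [534.9 136.8  96. ]
blue 51 [272.9  10.3] [654.6 113.1  96. ]
lid [587.75107135  88.12414723] 86.77073243548408 660
red_far [[571.4, 28.8], [583.9, 28.1]] -3.2
red_side [[571.4, 28.8], [568.7, 16.6]] -102.5
yel [[527.8, 137.2], [536.9, 128.0]] -45.3
yel2 [[527.8, 137.2], [536.2, 144.4]] 40.6
blu [[645.7, 116.7], [648.3, 106.2]] -75.7
```

```bash
python3 -m pendant '[[-0.0085,0.0425,0,0,0,0,0.085],[-0.0085,0.0425,0,0,0,0,0.085],[-0.0085,0.0425,0,0,0,0,0.085],[-0.0085,0.0425,0,0,0,0,0.085],[-0.0085,0.0425,0,0,0,0,0.085],[-0.0085,0.0425,0,0,0,0,0.085],[-0.0085,0.0425,0,0,0,0,0.085],[0,0,0,0,0,-3.7,0.085],[0,0,0,0,0,0,0.085],[0,0,0,0,0,0,0.085]]'
cat > key.py <<'E'
from h import *
import sys
d=grab("wrist",sys.argv[1]); s=arm.read_state(); print("tcp",s["position"].round(1),(R.from_quat(s["ee_rot"])).as_matrix()[:,0].round(4), np.degrees(s["joints"]).round(1))
for b in blobs(mask(d,"orange"),100):
    r=cv2.minAreaRect(b); P=onplane(d,cv2.boxPoints(r),86)[:,:2]; print(np.round(r,1) if 0 else r, P.round(1).tolist(),P.mean(0).round(1))
m=cv2.inRange(d["hsv"],(0,0,60),(180,60,255))
for b in blobs(m,3000):
    r=cv2.minAreaRect(b); P=onplane(d,cv2.boxPoints(r),10)[:,:2]; print("grey",np.round(r[0],0),np.round(r[1],0),P.round(1).tolist(),P.mean(0).round(1))
E
python3 key.py w2
```

```text
clock: 3.25
position: [459.6, -208.4, 190.7]
ee_rot: [0.999, 0.032, 0.0, 0.0]
contact_force: [0.6, -0.7, -0.2]
gripper_width: 84.7
grasp_force: 0.0
tcp [ 459.7 -208.2  190.6] [9.979e-01 6.520e-02 7.000e-04] [ -5.9  13.9 -21.7  -0.  -54.3  99.6]
((314.27606201171875, 48.26797866821289), (37.820838928222656, 138.25474548339844), 34.69515609741211) [[553.1, -168.5], [612.3, -209.5], [603.4, -227.2], [542.4, -187.1]] [ 577.8 -198.1]
((321.0, 203.5), (9.0, 16.0), 90.0) [[493.3, -203.5], [494.0, -213.7], [488.2, -214.1], [487.5, -203.9]] [ 490.7 -208.8]
grey [344. 239.] [589. 479.] [[138.8, 72.9], [612.3, -3.6], [639.8, -431.2], [182.6, -590.6]] [ 393.4 -238.2]
grey [ 29. 134.] [ 58. 168.] [[445.5, 69.9], [578.5, 35.6], [579.1, -8.1], [445.9, 19.8]] [512.2  29.3]
grey [ 34. 421.] [ 42. 134.] [[158.3, 149.4], [307.0, 39.5], [279.5, 9.7], [123.1, 119.0]] [217.   79.4]
grey [16. 66.] [133.  32.] [[610.0, 32.8], [611.5, 9.5], [517.4, 26.1], [515.7, 51.9]] [563.6  30.1]
```

View pics/w2.png

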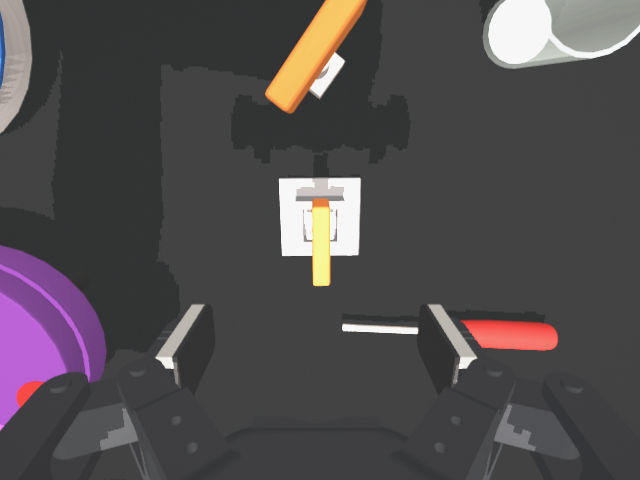

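The handle's top face spans columns 313–329 and rows 207–286, upright in the image, so the yaw matches. The stand foot's corners are (279,178), (360,178), (359,255) and (282,255).

```bash
python3 - <<'E'
from h import *
d=grab("wrist")
h=d["hsv"]; m=cv2.inRange(h,(8,100,150),(34,255,255)); 
b=[b for b in blobs(m,300) if 280<b[:,0].mean()<360 and b[:,1].mean()>180][0]
x,y,w,hh=cv2.boundingRect(b); print(x,y,w,hh)
for v in range(y,y+hh,6): 
    r=np.flatnonzero(m[v,300:340]); print(v,300+r.min(),300+r.max(),h[v,321])
print("top",onplane(d,[(320.7,206.5),(320.7,286)],86).round(1))
print("foot",onplane(d,[(279,178),(360,178),(359,255),(282,255)],8).round(1))
E
```

```text
312 198 19 88
198 321 325 [  8 103 186]
204 313 328 [ 12 184 229]
210 312 330 [ 30  97 247]
216 313 329 [ 30  96 247]
222 313 329 [ 30  97 247]
228 313 329 [ 30  95 247]
234 313 329 [ 30  95 247]
240 312 330 [ 30  94 247]
246 313 329 [ 30  94 247]
252 313 329 [ 30  95 247]
258 313 330 [ 30  96 247]
264 313 330 [ 30  97 247]
270 313 330 [ 30  99 247]
276 313 330 [ 30  99 247]
282 313 330 [ 30 101 247]
top [[ 488.9 -208.5   86. ]
 [ 433.2 -212.4   86. ]]
foot [[ 493.9 -173.8    8. ]
 [ 498.3 -242.     8. ]
 [ 429.4 -248.3    8. ]
 [ 424.8 -178.9    8. ]]
```

```bash
python3 -m pendant '[[0.001,0.001,0.036,0,0,0,0.085],[0,0,0.036,0,0,0,0.085],[0,0,0.036,0,0,0,0.085],[0,0,0,0,0,0,0.04],[0,0,0,0,0,0,0.0],[0,0,0,0,0,0,0.0],[0,0,0,0,0,0,0.0],[0,0,0,0,0,0,0.0],[0,0,0,0,0,0,0.0],[0,0,0,0,0,0,0.0]]'
cat > st.py <<'E'
from h import *
s=arm.read_state(); x=R.from_quat(s["ee_rot"]).as_matrix()
print("t",round(s["clock"],2),"p",s["position"].round(2),"psi",np.degrees(np.arctan2(x[1,0],x[0,0])).round(2),"z",x[:,2].round(3),"F",s["contact_force"].round(1),"T",s["wrist_torque"].round(3),"w",round(s["gripper_width"],1),round(s["grasp_force"],1))
E
python3 st.py
```

```text
clock: 4.35
position: [461.3, -210.2, 83.8]
ee_rot: [0.999, 0.032, 0.001, 0.0]
contact_force: [-0.7, 1.2, 6.2]
gripper_width: 10.9
grasp_force: 59.6
t 4.35 p [ 461.31 -210.22   83.79] psi 3.72 z [ 0.003 -0.001 -1.   ] F [-0.7  1.2  6.2] T [ 0.607  0.184 -0.001] w 10.9 59.6
```

```bash
python3 -m pendant '[[0,0,-0.02,0,0,0,0.0],[0,0,-0.04,0,0,0,0.0],[0,0,-0.045,0,0,3.7,0.0],[0,0,0,0,0,0,0.0],[0.0193,-0.0385,0,0,0,0,0.0],[0.0193,-0.0385,0,0,0,0,0.0],[0.0193,-0.0385,0,0,0,0,0.0],[0.0193,-0.0385,0,0,0,0,0.0],[0.0193,-0.0385,0,0,0,0,0.0],[0.0193,-0.0385,0,0,0,0,0.0],[0,0,0,0,0,5,0.0],[0,0,0,0,0,5,0.0]]'
python3 -m pendant '[[0,0,0,0,0,0,0],[0,0,0,0,0,0,0],[0,0,0,0,0,0,0]]'
python3 st.py; python3 - <<'E'
from h import *
d=grab("wrist","w3")
E
```

```text
clock: 5.55
position: [576.0, 22.3, 185.9]
ee_rot: [0.996, -0.088, -0.001, 0.0]
contact_force: [-0.6, -0.5, -1.3]
gripper_width: 11.1
grasp_force: 59.1
clock: 5.85
position: [575.9, 20.5, 187.0]
ee_rot: [0.996, -0.087, -0.0, 0.0]
contact_force: [0.1, -1.1, -1.2]
gripper_width: 10.7
grasp_force: 59.1
t 5.85 p [575.95  20.52 187.05] psi -9.97 z [-0.001 -0.    -1.   ] F [ 0.1 -1.1 -1.2] T [-0.032 -0.01  -0.006] w 10.7 59.1
```

View pics/w3.png

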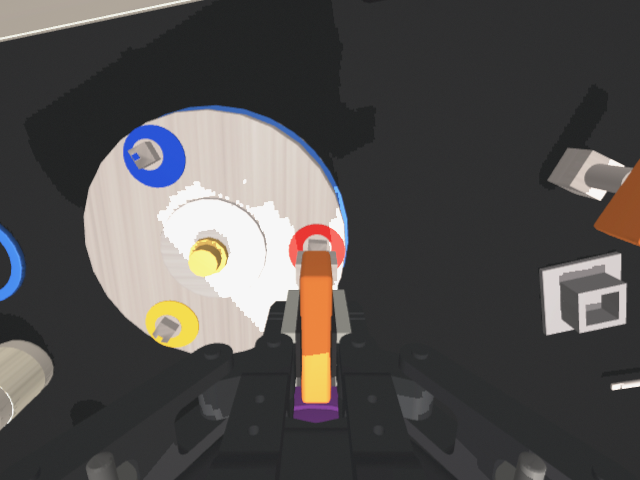

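The key hangs straight, with the red head just ahead of and below it at (317,245). Next I'll lower it gently.

```bash
python3 -m pendant '[[0.0005,0,0.008,0,0,0,0],[0,0,0.006,0,0,0,0],[0,0,0.002,0,0,0,0],[0,0,0.002,0,0,0,0],[0,0,0,0,0,0,0]]';python3 st.py;  python3 -m pendant '[[0,0,0.0015,0,0,0,0],[0,0,0.0015,0,0,0,0],[0,0,0,0,0,0,0]]'; python3 st.py
```

```text
clock: 6.4
position: [576.6, 20.8, 168.9]
ee_rot: [0.996, -0.087, -0.0, 0.0]
contact_force: [0.2, -0.5, -1.7]
gripper_width: 11.0
grasp_force: 59.1
t 6.4 p [576.61  20.77 168.92] psi -10.0 z [-0.001 -0.    -1.   ] F [ 0.2 -0.5 -1.7] T [-0.075  0.007  0.004] w 11.0 59.1
clock: 6.7
position: [576.6, 20.8, 166.2]
ee_rot: [0.996, -0.087, -0.0, 0.0]
contact_force: [-0.0, -0.5, -1.5]
gripper_width: 10.7
grasp_force: 59.1
t 6.7 p [576.62  20.83 166.16] psi -10.01 z [-0. -0. -1.] F [-0.  -0.5 -1.5] T [-0.013 -0.001 -0.013] w 10.7 59.1
```

```bash
for i in 1 2 ; do :; done; python3 -m pendant '[[0,0,0.0015,0,0,0,0],[0,0,0.0015,0,0,0,0],[0,0,0,0,0,0,0]]'; python3 st.py; python3 -m pendant '[[0,0,0.0015,0,0,0,0],[0,0,0.0015,0,0,0,0],[0,0,0,0,0,0,0]]'; python3 st.py
```

```text
clock: 7.0
position: [576.7, 20.8, 163.1]
ee_rot: [0.996, -0.087, -0.0, 0.0]
contact_force: [-0.1, -0.2, -1.5]
gripper_width: 10.6
grasp_force: 59.1
t 7.0 p [576.67  20.8  163.14] psi -10.0 z [-0. -0. -1.] F [-0.1 -0.2 -1.5] T [-0.035 -0.054  0.044] w 10.6 59.1
clock: 7.3
position: [576.8, 20.6, 160.2]
ee_rot: [0.996, -0.087, 0.0, 0.0]
contact_force: [0.2, -1.0, -1.5]
gripper_width: 11.0
grasp_force: 59.0
t 7.3 p [576.83  20.62 160.2 ] psi -10.01 z [ 0. -0. -1.] F [ 0.2 -1.  -1.5] T [-0.397 -0.298  0.02 ] w 11.0 59.0
```

```bash
python3 -m pendant '[[0.0005,0.0004,0,0,0,0,0],[0,0,0,0,0,0,0]]'; python3 st.py; python3 -m pendant '[[0,0,0.001,0,0,0,0],[0,0,0.001,0,0,0,0],[0,0,0,0,0,0,0]]'; python3 st.py
```

```text
clock: 7.5
position: [577.1, 20.4, 160.2]
ee_rot: [0.996, -0.087, -0.0, -0.0]
contact_force: [1.7, -0.8, -0.9]
gripper_width: 10.8
grasp_force: 59.0
t 7.5 p [577.06  20.38 160.18] psi -10.02 z [-0.  0. -1.] F [ 1.7 -0.8 -0.9] T [ 0.012 -0.064  0.008] w 10.8 59.0
clock: 7.8
position: [577.1, 20.4, 158.1]
ee_rot: [0.996, -0.087, -0.0, 0.0]
contact_force: [0.5, -0.4, -2.0]
gripper_width: 11.3
grasp_force: 59.1
t 7.8 p [577.05  20.35 158.11] psi -10.01 z [-0.  0. -1.] F [ 0.5 -0.4 -2. ] T [-0.004 -0.023 -0.02 ] w 11.3 59.1
```

```bash
python3 -m pendant '[[0,0,0.001,0,0,0,0],[0,0,0,0,0,0,0]]'; python3 st.py; python3 -m pendant '[[0,0,0.0005,0,0,0,0],[0,0,0,0,0,0,0]]'; python3 st.py
```

```text
clock: 8.0
position: [577.1, 20.4, 157.1]
ee_rot: [0.996, -0.087, -0.0, 0.0]
contact_force: [-0.2, -0.4, -1.8]
gripper_width: 10.7
grasp_force: 59.0
t 8.0 p [577.06  20.36 157.14] psi -10.01 z [-0.  0. -1.] F [-0.2 -0.4 -1.8] T [-0.01   0.028  0.006] w 10.7 59.0
clock: 8.2
position: [577.1, 20.3, 156.7]
ee_rot: [0.996, -0.087, -0.0, 0.0]
contact_force: [0.6, -0.3, -0.6]
gripper_width: 11.1
grasp_force: 59.0
t 8.2 p [577.11  20.32 156.71] psi -10.01 z [-0. -0. -1.] F [ 0.6 -0.3 -0.6] T [ 0.032 -0.023 -0.061] w 11.1 59.0
```

```bash
python3 -m pendant '[[0,0,0,0,0,8,0],[0,0,0,0,0,8,0],[0,0,0,0,0,8,0],[0,0,0,0,0,0,0]]'; python3 st.py; python3 -m pendant '[[0,0,0,0,0,8,0],[0,0,0,0,0,8,0],[0,0,0,0,0,8,0],[0,0,0,0,0,0,0]]'; python3 st.py
```

```text
clock: 8.6
position: [577.2, 19.8, 156.9]
ee_rot: [0.956, -0.292, 0.0, 0.0]
contact_force: [0.6, -2.8, -1.7]
gripper_width: 11.3
grasp_force: 59.1
t 8.6 p [577.24  19.84 156.9 ] psi -33.98 z [ 0.    -0.001 -1.   ] F [ 0.6 -2.8 -1.7] T [-0.725 -0.151  0.035] w 11.3 59.1
clock: 9.0
position: [577.1, 19.7, 156.9]
ee_rot: [0.875, -0.484, 0.0, 0.001]
contact_force: [1.6, -4.2, -1.8]
gripper_width: 10.9
grasp_force: 59.1
t 9.0 p [577.09  19.69 156.89] psi -57.83 z [-0.    -0.001 -1.   ] F [ 1.6 -4.2 -1.8] T [-1.282 -0.16  -0.023] w 10.9 59.1
```

```bash
python3 -m pendant '[[0.0009,0.0005,0,0,0,0,0],[0,0,0,0,0,0,0]]'; python3 st.py; python3 -m pendant '[[0,0,0,0,0,8,0],[0,0,0,0,0,8,0],[0,0,0,0,0,8,0],[0,0,0,0,0,0,0]]'; python3 st.py
```

```text
clock: 9.2
position: [577.1, 19.3, 156.9]
ee_rot: [0.875, -0.484, -0.0, -0.0]
contact_force: [0.2, -1.1, -1.3]
gripper_width: 11.1
grasp_force: 59.3
t 9.2 p [577.14  19.34 156.88] psi -57.85 z [-0.  0. -1.] F [ 0.2 -1.1 -1.3] T [-0.514  0.061  0.008] w 11.1 59.3
clock: 9.6
position: [576.9, 19.2, 156.8]
ee_rot: [0.755, -0.655, -0.0, 0.0]
contact_force: [-0.1, -1.2, -0.1]
gripper_width: 10.9
grasp_force: 59.2
t 9.6 p [576.91  19.2  156.85] psi -81.88 z [-0.001 -0.    -1.   ] F [-0.1 -1.2 -0.1] T [-0.744  0.241  0.028] w 10.9 59.2
```

```bash
python3 -m pendant '[[0.0006,0.0003,0,0,0,0,0],[0,0,0,0,0,8.5,0],[0,0,0,0,0,8.5,0],[0,0,0,0,0,8,0],[0,0,0,0,0,0,0]]'; python3 st.py
```

```text
clock: 10.1
position: [576.6, 18.9, 156.8]
ee_rot: [-0.596, 0.803, 0.0, -0.0]
contact_force: [-1.5, -0.6, 1.2]
gripper_width: 10.8
grasp_force: 59.4
t 10.1 p [576.61  18.89 156.85] psi -106.84 z [-0.001  0.    -1.   ] F [-1.5 -0.6  1.2] T [-0.174  0.602  0.041] w 10.8 59.4
```

```bash
python3 -m pendant '[[0,0,0,0,0,-5.8,0],[0,0,0,0,0,0,0],[0,0,-0.005,0,0,0,0],[0,0,-0.005,0,0,0,0],[0,0,-0.01,0,0,0,0],[0,0,-0.01,0,0,0,0],[0,0,0,0,0,0,0]]'; python3 st.py
python3 -m pendant '[[0,0,0,0,0,-8.5,0],[0,0,0,0,0,-8.5,0],[0,0,0,0,0,-8.5,0],[0,0,0,0,0,-8.5,0],[0,0,0,0,0,-8.5,0],[0,0,0,0,0,-8.5,0],[0,0,0,0,0,-8.5,0],[0,0,0,0,0,-8.5,0],[0,0,0,0,0,-8.5,0],[0,0,0,0,0,-8.5,0],[0,0,0,0,0,-8,0],[0,0,0,0,0,-8,0]]' >/dev/null
python3 -m pendant '[[-0.028,-0.035,0,0,0,0,0],[-0.028,-0.035,0,0,0,0,0],[0,0,0,0,0,0,0],[0,0,0,0,0,0,0],[0,0,0,0,0,0,0]]' >/dev/null; python3 st.py
python3 heads.py w4; python3 tops.py | head -5; python3 - <<'E'
import cv2,numpy as np
a=cv2.imread("pics/w1.png"); b=cv2.imread("pics/w4.png")
f=lambda i,c:cv2.resize(i[c[1]-30:c[1]+30,c[0]-40:c[0]+40],None,fx=5,fy=5,interpolation=cv2.INTER_CUBIC)
cv2.imwrite("pics/w4x.png",np.vstack([np.hstack([f(a,(430,163)),f(b,(430,163))]),np.hstack([f(a,(247,224)),f(b,(247,224))])]))
E
```

```text
clock: 10.8
position: [578.3, 18.9, 189.3]
ee_rot: [-0.635, 0.773, -0.001, 0.002]
contact_force: [-0.7, 0.5, -1.8]
gripper_width: 10.8
grasp_force: 59.2
t 10.8 p [578.32  18.9  189.32] psi -101.18 z [ 0.005  0.001 -1.   ] F [-0.7  0.5 -1.8] T [-0.014 -0.031  0.016] w 10.8 59.2
t 12.5 p [521.75  88.66 187.06] psi -0.22 z [ 0.001  0.    -1.   ] F [-0.4 -0.  -2.1] T [-0.031  0.026  0.026] w 11.1 59.3
tcp [521.8  88.2 186.8] [ 1.0e+00 -2.5e-03  1.0e-04  0.0e+00]
wrist red [424.9 168.3] [57.7 62.8] [574.6  21.7  82. ]
top red [312.1 226.3] [13.9 14.8] [572.   21.2  82. ]
wrist yellow [248.6 226.9] [51.9 57.5] [537.2 133.5  82. ]
wrist blue [279.3  29.4] [66.9 69.2] [651.1 109.5  82. ]
top blue [275.  194.8] [14.1 14.8] [650.5 109.   82. ]
centre px 318.953708473091 151.73758702673965
crop origin 118 1
red 47 [433.1 168. ] [576.3  20.8  96. ]
yellow 35 [238.6 235.1] [536.1 136.7  96. ]
blue 55 [267.8  14.4] [654.6 113.2  96. ]
lid [564.0445731   88.20673653] 98.01473102479652 563
red_far [[574.4, 28.4], [586.6, 27.6]] -3.6
```

View pics/w4x.png

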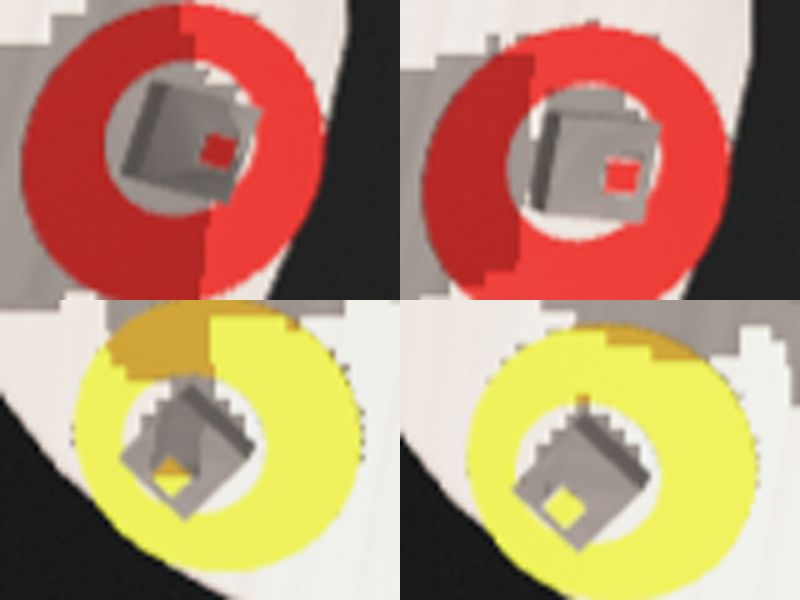

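In the crop, the red head sat about 15–20° clockwise of the image axes before the turn and about 6–8° after, so it is short of the quarter turn. I'll compute the angles at z=89 from the picked corners.

```bash
python3 - <<'E'
from h import *
d=grab("wrist")
import copy
d1=copy.copy(d); s=arm.read_state()
# w1 camera pose: TCP (518.8,89.2,190.8), psi 0 ; now TCP
r=R.from_quat(s["ee_rot"]); o=r.inv().apply(np.array(d["xyz"])-s["position"]); rel=r.inv()*R.from_quat(d["rotation"])
r1=R.from_quat([1,8e-4,6e-4,-3e-4]); d1["xyz"]=np.array([518.8,89.3,190.8])+r1.apply(o); d1["rotation"]=(r1*rel).as_quat()
def ang(D,c,org,z=89):
    q=onplane(D,np.array(c)/5+org,z)[:,:2]; e=np.roll(q,-1,0)-q; a=np.degrees(np.arctan2(e[:,1],e[:,0])); b=(a+45)%90-45
    print("centre",q.mean(0).round(1),"edges",np.hypot(*e.T).round(1),"mod90",b.round(1), "mean",(np.degrees(np.angle(np.exp(1j*np.radians(4*a)).sum()))/4).round(1))
ang(d1,[(165,82),(133,175),(230,203),(263,108)],[390,133])
ang(d,[(158,112),(145,210),(245,222),(260,122)],[390,133])
ang(d1,[(190,82),(120,158),(185,220),(254,148)],[207,194])
ang(d,[(180,120),(113,188),(180,252),(248,180)],[207,194])
print("holder yaw mod90", -101.5+90)
E
```

```text
centre [576.6  21.3] edges [11.4 12.7 11.7 12.5] mod90 [-14.6 -15.4 -13.8 -14. ] mean -14.5
centre [576.4  20.2] edges [11.6 12.3 11.8 12.3] mod90 [-2.8 -7.  -2.8 -5.7] mean -4.6
centre [536.6 136.3] edges [13.9 11.5 13.6 11.6] mod90 [-43.8  43.3 -44.2  41.7] mean 44.3
centre [536.5 135.2] edges [12.7 11.7 13.3 11.3] mod90 [ 44.2  42.6 -44.  -44.2] mean 44.6
holder yaw mod90 -11.5
```

```bash
python3 -m pendant '[[0.0276,0.034,0,0,0,0,0],[0.0276,0.034,0,0,0,5,0],[0,0,0,0,0,0,0],[0,0,0,0,0,0,0],[0,0,0,0,0,0,0]]'>/dev/null; python3 st.py
```

```text
t 13.2 p [575.81  20.46 186.44] psi -5.23 z [-0.001 -0.    -1.   ] F [ 0.4 -0.1 -1.8] T [ 0.04  -0.056  0.019] w 11.2 59.3
```

```bash
python3 -m pendant '[[0.0012,0,0.01,0,0,0,0],[0,0,0.007,0,0,0,0],[0,0,0.002,0,0,0,0],[0,0,0.002,0,0,0,0],[0,0,0.002,0,0,0,0],[0,0,0,0,0,0,0]]' >/dev/null;python3 st.py;  python3 -m pendant '[[0,0,0.0015,0,0,0,0],[0,0,0.0015,0,0,0,0],[0,0,0,0,0,0,0]]' >/dev/null; python3 st.py
```

```text
t 13.8 p [577.29  20.63 163.64] psi -5.19 z [-0. -0. -1.] F [-1.  -1.1 -2.2] T [-0.02   0.04   0.027] w 11.0 59.3
t 14.1 p [577.27  20.5  160.67] psi -5.21 z [-0.  0. -1.] F [-0.4 -0.1 -0.7] T [ 0.031 -0.036 -0.023] w 11.3 59.3
```

```bash
python3 -m pendant '[[0,0,0.0015,0,0,0,0],[0,0,0.0015,0,0,0,0],[0,0,0,0,0,0,0]]' >/dev/null; python3 st.py; python3 -m pendant '[[0,0,0.0008,0,0,0,0],[0,0,0,0,0,0,0]]' >/dev/null; python3 st.py; python3 -m pendant '[[0,0,0,0,0,7,0],[0,0,0,0,0,7,0],[0,0,0,0,0,0,0]]' >/dev/null; python3 st.py
```

```text
t 14.4 p [577.22  20.51 157.5 ] psi -5.21 z [-0.001 -0.    -1.   ] F [ 0.   0.2 -2. ] T [ 0.014  0.085 -0.009] w 10.7 59.3
t 14.6 p [577.35  20.54 156.9 ] psi -5.21 z [-0. -0. -1.] F [ 0.2  0.1 -1.6] T [0.017 0.02  0.02 ] w 11.0 59.3
t 14.9 p [577.31  20.05 157.06] psi -19.19 z [-0.    -0.001 -1.   ] F [ 0.  -2.6 -1.5] T [-0.719 -0.093 -0.003] w 10.7 59.3
```

```bash
python3 -m pendant '[[0.0002,0.0006,0,0,0,0,0],[0,0,0,0,0,6.5,0],[0,0,0,0,0,0,0]]' >/dev/null; python3 st.py; python3 -m pendant '[[0,0,0,0,0,-7,0],[0,0,0,0,0,0,0],[0,0,-0.005,0,0,0,0],[0,0,-0.005,0,0,0,0],[0,0,-0.01,0,0,0,0],[0,0,-0.01,0,0,0,0],[0,0,0,0,0,-8.5,0],[0,0,0,0,0,-8.5,0],[0,0,0,0,0,-1.6,0]]' >/dev/null; python3 -m pendant '[[-0.028,-0.035,0,0,0,0,0],[-0.028,-0.035,0,0,0,0,0],[0,0,0,0,0,0,0],[0,0,0,0,0,0,0],[0,0,0,0,0,0,0]]' >/dev/null; python3 st.py
python3 - <<'E'
from h import *
d=grab("wrist","w5"); np.savez("pics/w5.npz",xyz=d["xyz"],rotation=d["rotation"],fx=d["fx"],fy=d["fy"],cx=d["cx"],cy=d["cy"])
b=d["image"][:,:,::-1]
f=lambda i,c:cv2.resize(i[c[1]-30:c[1]+30,c[0]-40:c[0]+40],None,fx=5,fy=5,interpolation=cv2.INTER_CUBIC)
g=cv2.resize(b[240:420,240:400],(400,450))
cv2.imwrite("pics/w5x.png",np.hstack([np.vstack([f(b,(430,163)),f(b,(247,224))])[:450],g]))
E
```

```text
t 15.2 p [577.33  19.83 157.07] psi -25.6 z [-0. -0. -1.] F [ 0.4 -1.6 -1.2] T [-0.408  0.057  0.022] w 11.0 59.3
t 16.6 p [522.13  89.88 187.51] psi -0.18 z [ 0.001  0.    -1.   ] F [ 0.6  0.1 -1.8] T [-0.004  0.006 -0.037] w 11.1 59.4
```

View pics/w5x.png

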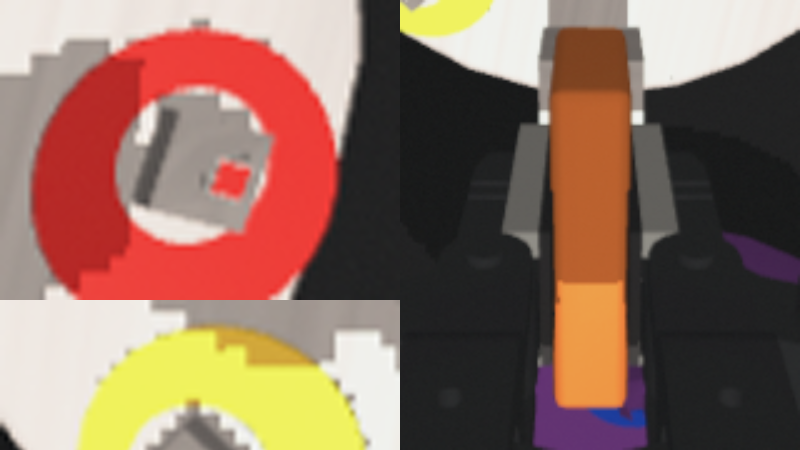

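The red head is rotated again: corners (178,108), (150,204), (242,232) and (272,133). The key sits straight between the pads.

```bash
python3 - <<'E'
from h import *
D=dict(np.load("pics/w5.npz"))
q=onplane(D,np.array([(178,108),(150,204),(242,232),(272,133)])/5+[390,133],89)[:,:2]; e=np.roll(q,-1,0)-q; a=np.degrees(np.arctan2(e[:,1],e[:,0])); print(q.mean(0),((a+45)%90-45).round(1),np.hypot(*e.T))
E
```

```text
[576.60207317  20.7100034 ] [-11.7 -16.5 -11.4 -14.4] [11.5742497  11.97567563 12.02923078 11.87893018]
```

Red is now at −13.5° against a −14.5° start (mod 90), so its quarter turn is done. The total lag between key and bolt is about 12°. Next is yellow, with its head at about (536,136.5) and 44.4°.

```bash
python3 -m pendant '[[0.007,-0.0234,0,0,0,0,0],[0.007,-0.0234,0,0,0,0,0],[0,0,0,0,0,-7.4,0],[0,0,0,0,0,-7.4,0],[0,0,0,0,0,-7.4,0],[0,0,0,0,0,-7.4,0],[0,0,0,0,0,-7.4,0],[0,0,0,0,0,-7.6,0],[0,0,0,0,0,0,0],[0,0,0,0,0,0,0],[0,0,0,0,0,0,0]]' >/dev/null;python3 st.py
```

```text
t 17.75 p [535.85 136.37 186.9 ] psi 44.33 z [-0. -0. -1.] F [-0.3 -0.4 -1.5] T [ 0.033 -0.001  0.019] w 11.1 59.4
```

```bash
python3 -m pendant '[[0,0,0.008,0,0,0,0],[0,0,0.007,0,0,0,0],[0,0,0.002,0,0,0,0],[0,0,0.002,0,0,0,0],[0,0,0,0,0,0,0]]' >/dev/null;python3 st.py;  python3 -m pendant '[[0,0,0.0015,0,0,0,0],[0,0,0.0015,0,0,0,0],[0,0,0,0,0,0,0]]' >/dev/null; python3 st.py;  python3 -m pendant '[[0,0,0.0015,0,0,0,0],[0,0,0.0015,0,0,0,0],[0,0,0,0,0,0,0]]' >/dev/null; python3 st.py
```

```text
t 18.25 p [535.48 136.81 167.62] psi 44.49 z [-0.001 -0.    -1.   ] F [-0.2  0.  -1.4] T [0.015 0.015 0.062] w 11.1 59.4
t 18.55 p [535.51 136.79 164.9 ] psi 44.49 z [-0. -0. -1.] F [-0.4 -0.  -1.2] T [ 0.003  0.007 -0.031] w 10.9 59.4
t 18.85 p [535.67 136.76 161.87] psi 44.49 z [ 0. -0. -1.] F [ 0.4 -0.9 -1.7] T [-0.083 -0.046  0.062] w 11.1 59.4
```

```bash
python3 -m pendant '[[0,0,0.0015,0,0,0,0],[0,0,0.001,0,0,0,0],[0,0,0,0,0,0,0]]' >/dev/null;python3 st.py;  python3 -m pendant '[[0,0,0.001,0,0,0,0],[0,0,0.001,0,0,0,0],[0,0,0,0,0,0,0]]' >/dev/null; python3 st.py
```

```text
t 19.15 p [535.67 136.74 159.39] psi 44.49 z [ 0. -0. -1.] F [ 0.6 -2.  -1.3] T [-0.167 -0.288 -0.003] w 11.2 59.3
t 19.45 p [535.68 136.79 157.42] psi 44.5 z [ 0. -0. -1.] F [ 0.4 -0.4 -1.8] T [-0.209 -0.268  0.015] w 11.2 59.3
```

```bash
python3 -m pendant '[[0.0001,0.0004,0.0005,0,0,0,0],[0,0,0,0,0,0,0]]' >/dev/null;python3 st.py;  python3 -m pendant '[[0,0,0,0,0,8,0],[0,0,0,0,0,8,0],[0,0,0,0,0,8,0],[0,0,0,0,0,0,0]]' >/dev/null; python3 st.py
```

```text
t 19.65 p [535.69 136.61 156.81] psi 44.48 z [-0.001  0.    -1.   ] F [-0.1  0.2 -1. ] T [-0.033 -0.056  0.002] w 10.9 59.4
t 20.05 p [536.48 136.35 157.14] psi 20.52 z [ 0.001 -0.    -1.   ] F [ 2.4 -1.9 -2. ] T [-0.781 -0.838  0.024] w 10.8 59.3
```

```bash
python3 -m pendant '[[0.0004,0.0008,0,0,0,0,0],[0,0,0,0,0,8,0],[0,0,0,0,0,8,0],[0,0,0,0,0,8,0],[0,0,0,0,0,0,0]]' >/dev/null; python3 st.py
```

```text
t 20.55 p [536.76 135.93 157.14] psi -3.38 z [ 0. -0. -1.] F [ 1.1 -1.5 -1.3] T [-0.552 -0.552  0.042] w 11.0 59.4
```

```bash
python3 -m pendant '[[0.0004,0.0007,0,0,0,0,0],[0,0,0,0,0,8,0],[0,0,0,0,0,8,0],[0,0,0,0,0,8,0],[0,0,0,0,0,0,0]]' >/dev/null; python3 st.py
```

```text
t 21.05 p [536.86 135.36 157.08] psi -27.34 z [-0.  0. -1.] F [ 1.2 -0.5 -0.6] T [-0.174 -0.24   0.039] w 10.8 59.4
```

```bash
python3 -m pendant '[[0.0003,0.0004,0,0,0,0,0],[0,0,0,0,0,8,0],[0,0,0,0,0,8,0],[0,0,0,0,0,8,0],[0,0,0,0,0,0,0]]' >/dev/null; python3 st.py
```

```text
t 21.55 p [536.82 134.92 157.06] psi -51.32 z [-0.  0. -1.] F [-0.7  0.9  0.3] T [0.195 0.106 0.031] w 10.6 59.6
```

```bash
python3 -m pendant '[[0,0,0,0,0,8,0],[0,0,0,0,0,8,0],[0,0,0,0,0,8,0],[0,0,0,0,0,0,0]]' >/dev/null; python3 st.py
```

```text
t 21.95 p [536.63 134.71 157.03] psi -75.24 z [-0.001 -0.    -1.   ] F [-1.4 -0.1  0.4] T [0.084 0.325 0.002] w 11.0 59.7
```

```bash
python3 -m pendant '[[0,0.0004,0,0,0,0,0],[0,0,0,0,0,8,0],[0,0,0,0,0,8,0],[0,0,0,0,0,8,0],[0,0,0,0,0,0,0]]' >/dev/null; python3 st.py
```

```text
t 22.45 p [536.32 134.6  157.03] psi -99.29 z [-0.001 -0.    -1.   ] F [-1.3  0.5  1.6] T [0.079 0.454 0.079] w 11.0 59.7
```

```bash
python3 -m pendant '[[0.0001,0.0005,0,0,0,0,0],[0,0,0,0,0,8,0],[0,0,0,0,0,8,0],[0,0,0,0,0,8,0],[0,0,0,0,0,0,0]]' >/dev/null; python3 st.py
```

```text
t 22.95 p [535.9  134.61 157.  ] psi -123.31 z [-0. -0. -1.] F [-1.6  0.6  0.8] T [0.123 0.617 0.044] w 11.1 59.7
```

```bash
python3 -m pendant '[[0.0002,0.0006,0,0,0,0,0],[0,0,0,0,0,8,0],[0,0,0,0,0,8,0],[0,0,0,0,0,8,0],[0,0,0,0,0,0,0]]' >/dev/null; python3 st.py; python3 -m pendant '[[0,0,0,0,0,-7,0],[0,0,0,0,0,0,0],[0,0,-0.005,0,0,0,0],[0,0,-0.005,0,0,0,0],[0,0,-0.01,0,0,0,0],[0,0,-0.01,0,0,0,0],[0,0,0,0,0,-8,0],[0,0,0,0,0,-8,0],[0,0,0,0,0,-8,0],[0,0,0,0,0,-8,0],[0,0,0,0,0,-8,0]]' >/dev/null; python3 st.py
```

```text
t 23.45 p [535.5  134.83 157.03] psi -147.31 z [ 0.  0. -1.] F [-1.8  0.4  0.2] T [0.078 0.379 0.046] w 11.1 59.7
t 24.55 p [535.8  134.89 188.11] psi -100.17 z [ 0.001  0.001 -1.   ] F [ 0.3 -1.  -1. ] T [ 0.02  -0.018  0.026] w 11.3 59.4
```

```bash
python3 -m pendant '[[0,0,0,0,0,-8.4,0],[0,0,0,0,0,-8.4,0],[0,0,0,0,0,-8.4,0],[0,0,0,0,0,-8.4,0],[0,0,0,0,0,-8.4,0],[0,0,0,0,0,-8.4,0],[0,0,0,0,0,-8.4,0],[0,0,0,0,0,-8.4,0],[0,0,0,0,0,-8.4,0],[0,0,0,0,0,-8.4,0],[0,0,0,0,0,-8.4,0],[0,0,0,0,0,-7.8,0]]' >/dev/null; python3 -m pendant '[[-0.007,0.023,0,0,0,0,0],[-0.007,0.023,0,0,0,0,0],[0,0,0,0,0,0,0],[0,0,0,0,0,0,0],[0,0,0,0,0,0,0]]' >/dev/null; python3 st.py
python3 - <<'E'
from h import *
d=grab("wrist","w6"); np.savez("pics/w6.npz",xyz=d["xyz"],rotation=d["rotation"],fx=d["fx"],fy=d["fy"],cx=d["cx"],cy=d["cy"])
b=d["image"][:,:,::-1]
f=lambda i,c:cv2.resize(i[c[1]-30:c[1]+30,c[0]-40:c[0]+40],None,fx=5,fy=5,interpolation=cv2.INTER_CUBIC)
cv2.imwrite("pics/w6x.png",np.vstack([f(b,(430,163)),f(b,(247,224))]))
E
```

```text
t 26.25 p [521.87  89.42 187.68] psi -0.29 z [ 0.001  0.001 -1.   ] F [-0.3  0.4 -1.4] T [-0.001 -0.017  0.031] w 11.2 59.3
```

View pics/w6x.png

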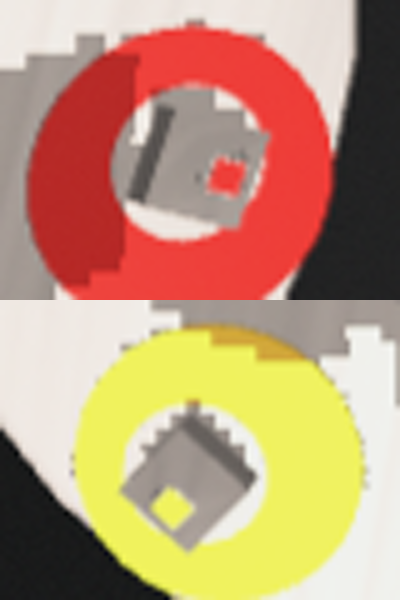

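The yellow head's edges match the start within about 2°, so its half turn is done. Red is unchanged. Now I'll take the key back to the stand.

```bash
python3 -m pendant '[[-0.0087,0.0428,0,0,0,0,0],[-0.0087,0.0428,0,0,0,0,0],[-0.0087,0.0428,0,0,0,0,0],[-0.0087,0.0428,0,0,0,0,0],[-0.0087,0.0428,0,0,0,0,0],[-0.0087,0.0428,0,0,0,0,0],[-0.0087,0.0428,0,0,0,0,0],[0,0,0,0,0,-4,0],[0,0,0,0,0,0,0],[0,0,0,0,0,0,0],[0,0,0,0,0,0,0]]' >/dev/null; python3 st.py
```

```text
t 27.4 p [ 459.28 -209.52  187.05] psi 3.74 z [ 0.  0. -1.] F [-0.7 -0.3 -1.8] T [ 0.025 -0.017  0.022] w 11.1 59.5
```

```bash
python3 -m pendant '[[0.002,0.0008,0.03,0,0,0,0],[0,0,0.03,0,0,0,0],[0,0,0,0,0,0,0],[0,0,0,0,0,0,0]]' >/dev/null; python3 st.py; python3 -m pendant '[[0,0,0.008,0,0,0,0],[0,0,0.008,0,0,0,0],[0,0,0.005,0,0,0,0],[0,0,0.005,0,0,0,0],[0,0,0,0,0,0,0]]' >/dev/null; python3 st.py
```

```text
t 27.8 p [ 461.4  -210.58  127.37] psi 3.79 z [-0.001 -0.001 -1.   ] F [-0.1 -0.1 -0.8] T [-0.004 -0.032 -0.006] w 10.8 59.4
t 28.3 p [ 460.36 -211.05  100.35] psi 3.68 z [-0.001  0.    -1.   ] F [-0.5 -0.3 -0.9] T [-0.001 -0.011 -0.006] w 11.2 59.5
```

```bash
python3 -m pendant '[[0.001,-0.0006,0.004,0,0,0,0],[0,0,0.004,0,0,0,0],[0,0,0.004,0,0,0,0],[0,0,0,0,0,0,0]]' >/dev/null; python3 st.py; python3 -m pendant '[[0,0,0.002,0,0,0,0],[0,0,0.0015,0,0,0,0],[0,0,0,0,0,0,0]]' >/dev/null; python3 st.py
```

```text
t 28.7 p [ 461.35 -210.33   88.33] psi 3.68 z [-0.001  0.    -1.   ] F [-0.2  0.3 -1.1] T [-0.012  0.019 -0.006] w 11.0 59.5
t 29.0 p [ 461.7  -210.38   85.36] psi 3.69 z [-0.  0. -1.] F [ 0.   0.6 -0.4] T [0.002 0.036 0.003] w 11.2 59.5
```

```bash
python3 -m pendant '[[0,0,0.001,0,0,0,0],[0,0,0,0,0,0,0]]' >/dev/null; python3 st.py; python3 -m pendant '[[0,0,0,0,0,0,0.025],[0,0,0,0,0,0,0.05],[0,0,0,0,0,0,0.07],[0,0,0,0,0,0,0.085],[0,0,0,0,0,0,0.085],[0,0,0,0,0,0,0.085],[0,0,0,0,0,0,0.085]]' >/dev/null; python3 st.py;  python3 -m pendant '[[0,0,-0.03,0,0,0,0.085],[0,0,-0.04,0,0,0,0.085],[0,0,-0.035,0,0,0,0.085],[0,0,0,0,0,0,0.085],[0,0,0,0,0,0,0.085],[0,0,0,0,0,0,0.085]]' >/dev/null; python3 st.py; python3 - <<'E'
from h import *
d=grab("wrist","w7"); t=grab("top","t7")
cv2.imwrite("pics/w7x.png",np.hstack([d["image"][100:400,170:470,::-1],cv2.resize(t["image"][170:320,230:440,::-1],(420,300))]))
E
```

```text
t 29.2 p [ 461.75 -210.38   84.51] psi 3.69 z [-0.  0. -1.] F [ 0.4  0.4 -0.8] T [-0.012  0.001 -0.025] w 10.9 59.5
t 29.9 p [ 461.84 -210.41   84.55] psi 3.7 z [ 0. -0. -1.] F [ 0.2 -0.5  0. ] T [ 0.007  0.019 -0.087] w 85.1 0.0
t 30.5 p [ 460.96 -210.2   188.49] psi 3.67 z [-0.002  0.001 -1.   ] F [-0.1 -0.5 -0.4] T [0.039 0.025 0.025] w 84.9 0.0
```

View pics/w7x.png

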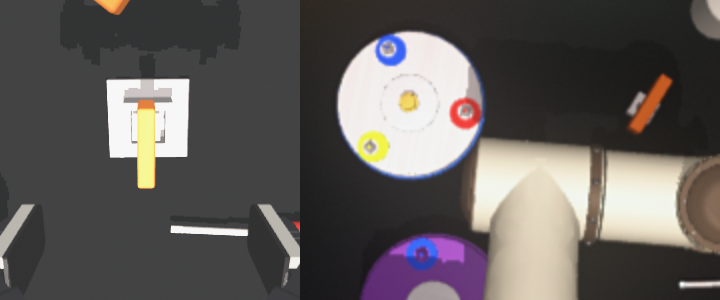

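The key stands upright in its stand at (147,140) in the crop, the gripper is clear, and nothing else has been disturbed. I'm handing the job in.

```bash
python3 -c "
from bench import arm
print(arm.job_done())"
```

```text
the job is handed in; nothing more can be done
None
```

The job is handed in: by the wrist camera, red went round a quarter turn (to about 1°; two goes, as the first fell about 10° short) and yellow two quarter turns (to about 2°); blue was not touched, and the key stands released in its grey stand.

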